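# Lock the specimen post into the bench stand

## Robot

A 6-joint arm with a two-finger parallel gripper is mounted at the origin on the work surface. World frame = base frame: x ahead of the robot, y to its left, z up, the work surface at z = 0. Lengths are in m, angles in rad, forces in N, time in s.
With the tool pointing down it reaches from about 0.4 to 0.825 m from the base axis. Payload 7 kg.
Tool frame: the origin (TCP) lies on the centre line of the jaws, within the pads' length; the fingertips stand tip_reach ahead of it and the grasp point (between the pads) is the TCP (tip_reach is the distance from the TCP to the fingertips, in m); z points along the fingers, y is the line along which they close (so a half turn about z gives the same grasp; the last joint's range is limited). The gripper opens to 88 mm and grips with 3 to 60 N. Pads are 19 mm wide; open, the fingers measure 130 mm over their backs; the gripper's body (78 mm by 193 mm) begins 47 mm behind the grasp point.
Start: joints at [1.628, 0.359, 0.012, 0, -1.224, -0.288], TCP at [0.154, 0.657, 0.246] pointing down, gripper open.
Joint ranges: [-3.07, 3.07], [-1.43, 2.12], [-1.02, 1.25], [-3.03, 1.67], [-3.05, -0], [-3.03, 3.03]. Speed limits (rad/s): [2.39, 2.39, 3.01, 3.14, 3.14, 3.14].

## Interface

Orientations are given as [roll, pitch, yaw] about the fixed x, y, z axes, in that order (R = Rz(yaw) Ry(pitch) Rx(roll)).
In Python, from station import get_state, grab_frame, calibration, job_done, find_in, mark_of, tip_reach gives the robot as it stands.
- The arm moves only by the shell command python3 -m handwheel 'ROWS' [OPENING] [FORCE]. ROWS is JSON, a list of rows, each an object with "delta_pos": the shift along the world's x, y, z in units of 30 mm (1.0 is 30 mm), a list of three; "dr": the turn, a rotation vector about the world's x, y, z in degrees, a list of three. In form: [{"delta_pos": [tx, ty, tz], "dr": [rx, ry, rz]}, ...]. A call has 1 to 10 rows; each row shifts and turns the commanded pose from where the row before left it; what a row does not reach is not made up. A row lasts 1/10 s, in which the tool goes at most 50 mm and 8.59 degrees, less where a joint would pass 70% of its speed; a pose out of reach is approached as far as the arm can. A call is refused whole if a number of a shift passes 1 or a number of a turn 8.59, either way. A call with a gripper value outside its range is refused whole. OPENING is the closure, from -1 (fully open) to 1 (shut), set as the call begins (- or left out, the last holds). The fingers move at their own pace and stop on an object; FORCE is the grip in N (left out, the last holds). Time passes only in rows, so rows that do not move let the fingers close. It gives the time, the measured TCP pose, the force, the opening and the grip force at its end, in the units of the state.
- get_state(): the state, without advancing time (a new reading comes with each control period).
- grab_frame(name): name is "side" or "top" or "wrist"; returns the picture (384x512x3 uint8, red, green, blue); there is no depth.
- calibration(name): a dict with "fx", "fy", "cx", "cy" (pixels), "extrinsics" (4x4, takes a point from world to camera coordinates). Camera axes: x right, y down, z forward; pixel columns grow to the right and rows downward; lengths in m; the calibration is good to about 2 mm. The wrist camera is an equidistant fisheye: a pixel r from the principal point sees the ray r / f radians off the axis. A picture is of the moment at which its call begins: read the wrist's pose just before it. calibration takes no time and is no camera call; for the wrist camera it gives the pose at the moment of the call.
- job_done(): hands the job in; it is judged then, once.
Trained networks look in the newest picture that a camera, given by its name, has taken for a name from the list of things; names that differ only in an ending like _2 or _b are one class to them, and where a whole thing is asked for, a point or a joint stands for the part that bears it (a point fixed in the world has none). Each returns a list of dicts, best first, with "conf" (0 to 1); they miss things now and then, are a little off and sometimes report something else, mostly with a low value. They report only what shows in the picture. A call takes as long as a camera call. They do not tell look-alikes from the thing itself.
- find_in(camera, query): "location" ([column, row] in pixels, amid what is visible of it).
- mark_of(camera, query): "location" ([column, row] in pixels: a listed point, or the origin of a listed thing).
The state is a dict: "t": time; "q": joint angles; "qd": joint speeds; "joint_efforts": joint torques, N m; "eef_pos": TCP position; "ee_rot": TCP orientation; "force": force on the tool from outside, world axes, zero at the start; "moment": the same for the moment, N m; "width": finger opening in m; "gripper_force": force on a finger pad.
Only numpy, scipy, OpenCV 4.12 (cv2) and the standard library are available. Lean on these libraries where they do the work, as an engineer would, in place of code of your own. Each camera call takes 0.05 s, during which the arm holds its last target. There are 200 camera calls.

## Task

On this microsurgery practice bench, take the flat-topped specimen post out of the white rack and set its tapered shank loosely in the socket of the bench stand, then let go of it. Then tap it down from above until the taper locks and its collar sits flush on the stand. Leave the other two posts standing in the rack.

Things in the scene. Friction and masses are not known exactly. Their poses are not given: they have to be found in the camera images.
- flat_post: Post to move, 0.18 kg: plain metal drum 40 mm across, 36 tall, flat top; below it a collar 48 across, 6 thick, then a tapered shank 42 long (23 across at the collar, 11 near its bevelled tip). Origin on the axis at the collar's underside, z up: top at +42 mm, tip at -42. Starts upright, hung by its collar in one of the rack's three holes (which one varies).
- ball_post: Bystander, stays in the rack: same shank and collar, an 18 mm thick neck and a 30 mm ball, 52 mm tall above the collar's underside (its origin). The rack: a fixed white plastic block 100 x 290 mm, 60 high, three 29 mm through holes in a row along its middle, 95 mm apart, a post in each; the row's direction follows from the posts.
- fork_post: Bystander, stays in the rack: same shank and collar, an 18 mm thick neck and a two-pronged fork 44 mm wide, 52 mm tall above the collar's underside (its origin).
- socket (a point): Centre of the socket mouth, z up, in the flat top (68 mm across, 75 above the table) of a steel turret on a fixed grey base 140 mm square. Mouth 35 mm wide, funnelling to 23 at 6 deep, then a sprung taper; 45 deep. A shank let down freely stops with its collar about 9 mm above the top. Pushing it home takes 10 to 20 N; it stays as deep as it is pushed.
There are look-alikes about, which are no part of the job. What is shaped like the flat_post but blue is not meant.

How it is judged:
By the outcome, as a careful person would: the job done as asked, in the order asked, and still so for the second after the job is handed in, with the robot touching nothing.
It also fails if it takes over 42 s, if anything falls off the work surface, if the arm or the gripper's body presses on something with over 40 N, if the wrist force passes 120 N, or if a joint passes its speed limit or range.

## Working session

There is one attempt and no reset: what is moved stays moved. The work goes in short steps, Python scripts to look and compute and a shell command to move; the robot and the scene stay as the last step left them, time stands still between calls to the robot, and variables do not carry over. Pictures are saved under pics/ and viewed, at most 10 in all, crops included, and the job is handed in when it is done.

```bash
mkdir -p pics; cat > h.py <<'E'
import numpy as np,cv2
from station import *
def ray(cam,px,C=None):
    C=C or calibration(cam); E=np.array(C["extrinsics"]); R,t=E[:3,:3],E[:3,3]
    u=np.array([(px[0]-C["cx"])/C["fx"],(px[1]-C["cy"])/C["fy"]])
    if cam=="wrist":
        r=np.linalg.norm(u); d=np.array([*(u/max(r,1e-9)*np.sin(r)),np.cos(r)])
    else: d=np.array([*u,1.])
    return -R.T@t, R.T@d
def onz(cam,px,z,C=None):
    o,d=ray(cam,px,C); return (o+d*(z-o[2])/d[2]).round(4)
def snap(cam,fn=None):
    C=calibration(cam); im=grab_frame(cam)
    if fn: cv2.imwrite("pics/"+fn,cv2.cvtColor(im,cv2.COLOR_RGB2BGR))
    return im,C
E
python3 - <<'E'
from h import *
s=get_state(); print(s,tip_reach)
ims=[]
for c in ("top","side"):
    im,C=snap(c); ims.append(im)
    for n,z in (("flat_post",.066),("ball_post",.066),("fork_post",.066),("socket",.075)):
        for d in mark_of(c,n)[:3]: print(c,n,np.round(d["location"]),round(d["conf"],2),onz(c,d["location"],z,C))
cv2.imwrite("pics/a.png",cv2.cvtColor(ims[0],cv2.COLOR_RGB2BGR))
cv2.imwrite("pics/b.png",cv2.cvtColor(ims[1],cv2.COLOR_RGB2BGR))
E
```

```text
{'t': 0.0, 'q': array([ 1.62810615e+00,  3.59380808e-01,  1.10671750e-02, -3.78547919e-04,
       -1.22408810e+00, -2.88097795e-01]), 'qd': array([-0.00178398, -0.00060218, -0.00028303,  0.00057676, -0.00081197,
        0.00070929]), 'joint_efforts': array([-2.09575366e-03, -5.82708871e+01,  2.93062609e+01,  6.99722975e+00,
        6.91663125e-03, -1.56422452e-04]), 'eef_pos': array([0.15431327, 0.65665587, 0.24462509]), 'ee_rot': array([ 3.13995229e+00, -1.14998734e-04, -2.30916795e-01]), 'force': array([-0.1307046 ,  0.222565  ,  0.61627622]), 'moment': array([-0.0513123 , -0.04028706,  0.02013207]), 'gripper_force': 0.0, 'width': 0.08770891811366563} 0.019
top flat_post [128. 269.] 0.93 [0.3682 0.3256 0.066 ]
top flat_post [129. 129.] 0.87 [0.7004 0.3423 0.066 ]
top flat_post [279. 162.] 0.73 [ 0.6249 -0.0193  0.066 ]
top ball_post [231. 214.] 0.84 [0.4993 0.0917 0.066 ]
top fork_post [155. 188.] 0.87 [0.5561 0.2727 0.066 ]
top socket [335. 199.] 0.64 [ 0.5363 -0.151   0.075 ]
side flat_post [142. 178.] 0.87 [0.3075 0.2499 0.066 ]
side flat_post [225. 171.] 0.68 [0.5311 0.1705 0.066 ]
side flat_post [272. 200.] 0.66 [ 0.5857 -0.0077  0.066 ]
side ball_post [231. 190.] 0.48 [0.5072 0.0811 0.066 ]
side fork_post [220. 152.] 0.44 [0.5629 0.2714 0.066 ]
side socket [287. 238.] 0.78 [ 0.538  -0.1569  0.075 ]
```

View pics/a.png

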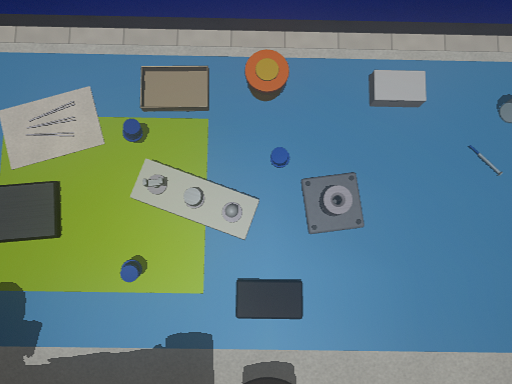

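View pics/b.png

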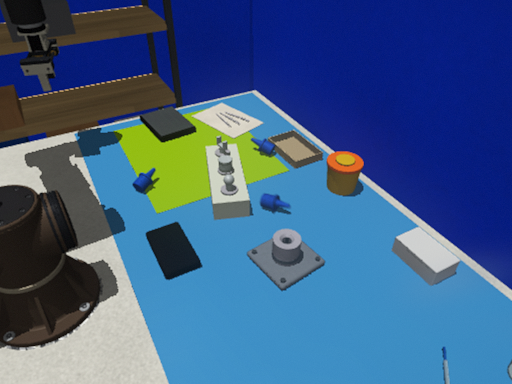

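The flat post is the grey drum in the middle hole, at about (193,197) in the top view, with the fork at (155,184) and the ball at (232,211). The socket is at (338,200), and the blue posts are decoys. I'm moving above the flat post, with the jaws set to close across the row.

```bash
python3 -m handwheel '[{"delta_pos":[0.74,-0.94,0],"dr":[0,0,-5.6]},{"delta_pos":[0.74,-0.94,0],"dr":[0,0,-5.6]},{"delta_pos":[0.74,-0.94,0],"dr":[0,0,-5.6]},{"delta_pos":[0.74,-0.94,0],"dr":[0,0,-5.6]},{"delta_pos":[0.74,-0.94,0],"dr":[0,0,-5.6]},{"delta_pos":[0.74,-0.94,0],"dr":[0,0,-5.6]},{"delta_pos":[0.74,-0.94,0],"dr":[0,0,-5.6]},{"delta_pos":[0.74,-0.94,0],"dr":[0,0,-5.6]},{"delta_pos":[0.74,-0.94,0],"dr":[0,0,-5.6]}]' -1
python3 -m handwheel '[{"delta_pos":[0.74,-0.94,0],"dr":[0,0,-5.6]},{"delta_pos":[0.74,-0.94,0],"dr":[0,0,-5.6]},{"delta_pos":[0.74,-0.94,0],"dr":[0,0,-5.6]},{"delta_pos":[0.74,-0.94,0],"dr":[0,0,-5.6]},{"delta_pos":[0.74,-0.94,0],"dr":[0,0,-5.6]},{"delta_pos":[0.74,-0.94,0],"dr":[0,0,-5.6]},{"delta_pos":[0.74,-0.94,0],"dr":[0,0,-5.6]},{"delta_pos":[0.74,-0.94,0],"dr":[0,0,-5.6]},{"delta_pos":[0,0,0],"dr":[0,0,0]},{"delta_pos":[0,0,0],"dr":[0,0,0]}]'
python3 - <<'E'
from h import *
s=get_state(); print(s["eef_pos"],s["ee_rot"],s["force"])
im,C=snap("wrist","c.png")
for n,z in (("flat_post",.06),("ball_post",.06),("fork_post",.06),("socket",.075)):
    for d in mark_of("wrist",n)[:3]: print(n,np.round(d["location"]),round(d["conf"],2),onz("wrist",d["location"],z,C))
    for d in find_in("wrist",n)[:2]: print(" find",np.round(d["location"]),round(d["conf"],2))
E
```

```text
t: 1.4
eef_pos: [0.3549, 0.4021, 0.2459]
ee_rot: [-3.141, 0.0, -1.114]
force: [1.2, 0.4, 0.2]
width: 0.0873
gripper_force: 0.0
t: 2.4
eef_pos: [0.5321, 0.1769, 0.2454]
ee_rot: [3.141, -0.0, -1.894]
force: [-0.0, 0.7, -0.5]
width: 0.0876
gripper_force: 0.0
[0.53211398 0.17687576 0.2454214 ] [ 3.14140649e+00 -1.71064168e-04 -1.89374043e+00] [-0.0370263   0.72432552 -0.54312346]
flat_post [246. 177.] 0.86 [0.5369 0.1786 0.06  ]
flat_post [411. 209.] 0.79 [0.3487 0.2839 0.06  ]
flat_post [150.  75.] 0.76 [0.6001 0.0334 0.06  ]
 find [248. 181.] 0.74
 find [420. 200.] 0.73
ball_post [248.  94.] 0.61 [0.5049 0.092  0.06  ]
 find [248.  94.] 0.97
fork_post [248. 255.] 0.77 [0.5658 0.2724 0.06  ]
 find [251. 249.] 0.62
 find [148.   1.] 0.38
```

View pics/c.png

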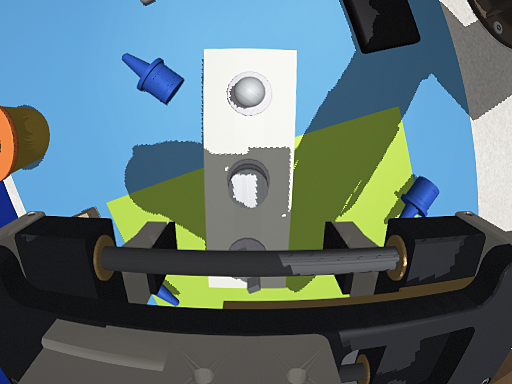

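The wrist view shows the drum at (248,181), between the ball at (248,94) and the fork. I need about +4 mm in x and y, then straight down.

```bash
python3 -m handwheel '[{"delta_pos":[0.12,0.13,-0.6]},{"delta_pos":[0,0,-0.8]},{"delta_pos":[0,0,-0.9]},{"delta_pos":[0,0,-0.9]},{"delta_pos":[0,0,-0.8]},{"delta_pos":[0,0,-0.6]},{"delta_pos":[0,0,-0.4]},{"delta_pos":[0,0,-0.15]},{"delta_pos":[0,0,0]},{"delta_pos":[0,0,0]}]' 
python3 -m handwheel '[{"delta_pos":[0,0,0]},{"delta_pos":[0,0,0]},{"delta_pos":[0,0,0]},{"delta_pos":[0,0,0]},{"delta_pos":[0,0,0]},{"delta_pos":[0,0,0]},{"delta_pos":[0,0,0]},{"delta_pos":[0,0,0]},{"delta_pos":[0,0,0]},{"delta_pos":[0,0,0]}]' 1 25
```

```text
invalid input at $[0]: expected keys delta_pos, dr
invalid input at $[0]: expected keys delta_pos, dr
```

```bash
python3 -m handwheel '[{"delta_pos":[0.12,0.13,-0.6],"dr":[0,0,0]},{"delta_pos":[0,0,-0.8],"dr":[0,0,0]},{"delta_pos":[0,0,-0.9],"dr":[0,0,0]},{"delta_pos":[0,0,-0.9],"dr":[0,0,0]},{"delta_pos":[0,0,-0.8],"dr":[0,0,0]},{"delta_pos":[0,0,-0.6],"dr":[0,0,0]},{"delta_pos":[0,0,-0.4],"dr":[0,0,0]},{"delta_pos":[0,0,-0.15],"dr":[0,0,0]},{"delta_pos":[0,0,0],"dr":[0,0,0]},{"delta_pos":[0,0,0],"dr":[0,0,0]}]' 
python3 -m handwheel '[{"delta_pos":[0,0,0],"dr":[0,0,0]},{"delta_pos":[0,0,0],"dr":[0,0,0]},{"delta_pos":[0,0,0],"dr":[0,0,0]},{"delta_pos":[0,0,0],"dr":[0,0,0]},{"delta_pos":[0,0,0],"dr":[0,0,0]},{"delta_pos":[0,0,0],"dr":[0,0,0]},{"delta_pos":[0,0,0],"dr":[0,0,0]},{"delta_pos":[0,0,0],"dr":[0,0,0]}]' 1 25
```

```text
t: 3.85
eef_pos: [0.5359, 0.1819, 0.0919]
ee_rot: [-3.141, 0.001, -1.892]
force: [0.1, -0.7, 0.8]
width: 0.0879
gripper_force: 0.0
t: 4.65
eef_pos: [0.5354, 0.1816, 0.0911]
ee_rot: [-3.142, -0.0, -1.892]
force: [0.0, 0.5, -0.1]
width: 0.0394
gripper_force: 25.0
```

```bash
python3 -m handwheel '[{"delta_pos":[0,0,0.3],"dr":[0,0,0]},{"delta_pos":[0,0,0.6],"dr":[0,0,0]},{"delta_pos":[0,0,0.9],"dr":[0,0,0]},{"delta_pos":[0,0,0.9],"dr":[0,0,0]},{"delta_pos":[0,0,0.8],"dr":[0,0,0]},{"delta_pos":[0,0,0.4],"dr":[0,0,0]}]' 
python3 -m handwheel '[{"delta_pos":[0,-0.5,0],"dr":[0,0,0]},{"delta_pos":[0,-1,0],"dr":[0,0,0]},{"delta_pos":[0,-1,0],"dr":[0,0,0]},{"delta_pos":[0,-1,0],"dr":[0,0,0]},{"delta_pos":[0,-1,0],"dr":[0,0,0]},{"delta_pos":[0,-1,0],"dr":[0,0,0]},{"delta_pos":[0,-1,0],"dr":[0,0,0]},{"delta_pos":[0,-1,0],"dr":[0,0,0]},{"delta_pos":[0,-0.7,0],"dr":[0,0,0]},{"delta_pos":[0,-0.3,0],"dr":[0,0,0]}]' 
python3 -m handwheel '[{"delta_pos":[0,0,0],"dr":[0,0,0]},{"delta_pos":[0,0,0],"dr":[0,0,0]},{"delta_pos":[0,0,0],"dr":[0,0,0]}]'
python3 - <<'E'
from h import *
s=get_state(); print(s["eef_pos"],s["ee_rot"],s["force"])
ims=[]
for c in("wrist","side","top"):
    im,C=snap(c); ims.append(im)
    for n,z in (("socket",.075),("flat_post",s["eef_pos"][2]-.031)):
        for d in mark_of(c,n)[:2]: print(c,n,np.round(d["location"],1),round(d["conf"],2),onz(c,d["location"],z,C))
cv2.imwrite("pics/d.png",cv2.cvtColor(np.hstack([ims[0],ims[1]])[:, :],cv2.COLOR_RGB2BGR)[::1,::1])
a=cv2.imread("pics/d.png");cv2.imwrite("pics/d.png",cv2.resize(a,(800,300)))
E
```

```text
t: 5.25
eef_pos: [0.5361, 0.1819, 0.2108]
ee_rot: [-3.14, 0.002, -1.892]
force: [0.3, -0.0, -2.0]
width: 0.0395
gripper_force: 25.0
t: 6.25
eef_pos: [0.5341, -0.0756, 0.2068]
ee_rot: [3.139, -0.001, -1.894]
force: [0.0, 1.1, -2.6]
width: 0.0394
gripper_force: 25.0
t: 6.55
eef_pos: [0.5354, -0.0728, 0.2078]
ee_rot: [3.141, -0.0, -1.892]
force: [-0.6, 0.4, -1.7]
width: 0.0396
gripper_force: 25.0
[ 0.53535073 -0.07279372  0.20781835] [ 3.14127595e+00 -3.51602225e-05 -1.89168633e+00] [-0.64895993  0.40941247 -1.71041642]
wrist socket [219.9 100.7] 0.94 [ 0.5349 -0.1572  0.075 ]
wrist flat_post [249.4 228. ] 0.7 [ 0.5346 -0.0732  0.1768]
side socket [285.9 237.4] 0.77 [ 0.5377 -0.1534  0.075 ]
side flat_post [144.9 178.9] 0.82 [0.2866 0.0899 0.1768]
side flat_post [268.8 188.4] 0.67 [ 0.5289 -0.0825  0.1768]
top socket [333.9 198.2] 0.97 [ 0.5386 -0.1475  0.075 ]
top flat_post [149.7 123.4] 0.79 [0.6801 0.2654 0.1768]
top flat_post [142.1 286.2] 0.54 [0.3392 0.2651 0.1768]
```

View pics/d.png

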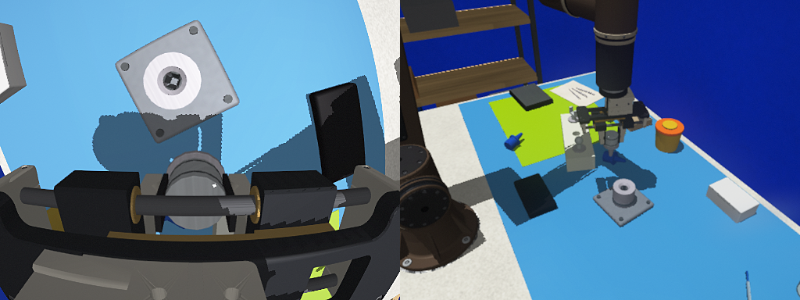

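The socket mouth is at about (220,102) in the wrist view, and the estimates agree on (0.537,-0.154). The post is held upright.

```bash
python3 -m handwheel '[{"delta_pos":[0.05,-0.7,0],"dr":[0,0,0]},{"delta_pos":[0,-0.9,0],"dr":[0,0,0]},{"delta_pos":[0,-0.8,0],"dr":[0,0,0]},{"delta_pos":[0,-0.3,0],"dr":[0,0,0]},{"delta_pos":[0,0,-0.5],"dr":[0,0,0]},{"delta_pos":[0,0,-0.6],"dr":[0,0,0]},{"delta_pos":[0,0,-0.5],"dr":[0,0,0]},{"delta_pos":[0,0,-0.3],"dr":[0,0,0]},{"delta_pos":[0,0,0],"dr":[0,0,0]},{"delta_pos":[0,0,0],"dr":[0,0,0]}]'
python3 - <<'E'
from h import *
s=get_state(); print(s["eef_pos"],s["ee_rot"],s["force"],s["moment"])
ims=[]
for c in("wrist","side"):
    im,C=snap(c); ims.append(im)
    for n,z in (("socket",.075),("flat_post",s["eef_pos"][2]-.031)):
        for d in mark_of(c,n)[:3]: print(c,n,np.round(d["location"],1),round(d["conf"],2),onz(c,d["location"],z,C))
a=cv2.cvtColor(np.hstack([cv2.resize(ims[1][150:270,220:350],(520,480)),]),cv2.COLOR_RGB2BGR);cv2.imwrite("pics/e.png",a)
E
```

```text
t: 8.0
eef_pos: [0.5373, -0.1543, 0.1515]
ee_rot: [-3.141, -0.0, -1.892]
force: [-0.4, -1.0, -1.1]
width: 0.0392
gripper_force: 25.0
[ 0.53731008 -0.15433315  0.15153718] [-3.14113459e+00 -1.23467691e-04 -1.89191475e+00] [-0.36907021 -1.04413514 -1.07220991] [ 0.02170939 -0.12723425  0.02323963]
wrist socket [250.5 199.2] 0.55 [ 0.5345 -0.1587  0.075 ]
wrist flat_post [247.9 229. ] 0.88 [ 0.5377 -0.1544  0.1205]
side socket [288.3 237.9] 0.74 [ 0.5418 -0.1575  0.075 ]
side flat_post [289.5 224.7] 0.83 [ 0.5403 -0.16    0.1205]
side flat_post [151.4 174.6] 0.83 [0.3214 0.1782 0.1205]
side flat_post [261.4 144.3] 0.65 [0.6539 0.171  0.1205]
```

View pics/e.png

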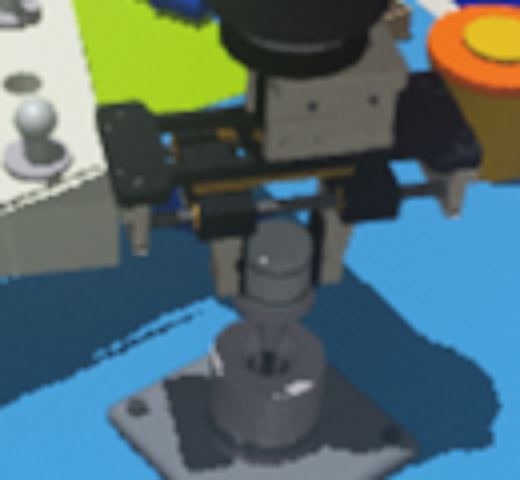

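The shank tip is right over the mouth (crop about (266,340) against the hole at (268,360)). Lowering gently.

```bash
python3 -m handwheel '[{"delta_pos":[0,0,-0.3],"dr":[0,0,0]},{"delta_pos":[0,0,-0.3],"dr":[0,0,0]},{"delta_pos":[0,0,-0.1],"dr":[0,0,0]},{"delta_pos":[0,0,0],"dr":[0,0,0]}]'
python3 -m handwheel '[{"delta_pos":[0,0,-0.15],"dr":[0,0,0]},{"delta_pos":[0,0,-0.1],"dr":[0,0,0]},{"delta_pos":[0,0,0],"dr":[0,0,0]}]'
```

```text
t: 8.7
eef_pos: [0.5363, -0.1545, 0.129]
ee_rot: [3.14, -0.001, -1.892]
force: [-0.0, -0.3, -2.3]
width: 0.0393
gripper_force: 25.0
t: 9.0
eef_pos: [0.5366, -0.1544, 0.1221]
ee_rot: [3.141, -0.0, -1.892]
force: [-0.4, -0.2, -1.8]
width: 0.0396
gripper_force: 25.0
```

```bash
python3 -m handwheel '[{"delta_pos":[0,0,-0.1],"dr":[0,0,0]},{"delta_pos":[0,0,-0.03],"dr":[0,0,0]},{"delta_pos":[0,0,0],"dr":[0,0,0]},{"delta_pos":[0,0,0],"dr":[0,0,0]}]'
```

```text
t: 9.4
eef_pos: [0.5367, -0.1546, 0.1186]
ee_rot: [3.141, -0.0, -1.893]
force: [-0.3, -2.1, -1.8]
width: 0.0397
gripper_force: 25.0
```

```bash
python3 -m handwheel '[{"delta_pos":[0,-0.03,-0.03],"dr":[0,0,0]},{"delta_pos":[0,0,0],"dr":[0,0,0]},{"delta_pos":[0,0,0],"dr":[0,0,0]}]'
python3 -m handwheel '[{"delta_pos":[0,0,0],"dr":[0,0,0]},{"delta_pos":[0,0,0],"dr":[0,0,0]},{"delta_pos":[0,0,0],"dr":[0,0,0]},{"delta_pos":[0,0,0],"dr":[0,0,0]},{"delta_pos":[0,0,0],"dr":[0,0,0]},{"delta_pos":[0,0,0],"dr":[0,0,0]}]' -1
python3 -m handwheel '[{"delta_pos":[0,0,0.5],"dr":[0,0,0]},{"delta_pos":[0,0,0.8],"dr":[0,0,0]},{"delta_pos":[0,0,0.8],"dr":[0,0,0]},{"delta_pos":[0,0,0.6],"dr":[0,0,0]},{"delta_pos":[0,0,0],"dr":[0,0,0]},{"delta_pos":[0,0,0],"dr":[0,0,0]}]' 1
python3 - <<'E'
from h import *
s=get_state(); print(s["eef_pos"],s["ee_rot"],s["force"],s["moment"],s["width"])
ims=[]
for c in("wrist","side"):
    im,C=snap(c); ims.append(im)
    for n,z in (("flat_post",.084),):
        for d in mark_of(c,n)[:3]: print(c,n,np.round(d["location"],1),round(d["conf"],2),onz(c,d["location"],z,C))
a=cv2.cvtColor(np.hstack([cv2.resize(ims[1][170:270,240:340],(400,400)),cv2.resize(ims[0][120:320,150:350],(400,400))]),cv2.COLOR_RGB2BGR);cv2.imwrite("pics/f.png",a)
E
```

```text
t: 9.7
eef_pos: [0.5369, -0.1553, 0.1177]
ee_rot: [3.142, 0.0, -1.892]
force: [0.2, -1.6, -1.3]
width: 0.0392
gripper_force: 25.0
t: 10.3
eef_pos: [0.537, -0.1553, 0.1178]
ee_rot: [-3.141, 0.0, -1.892]
force: [-0.3, -0.4, 0.8]
width: 0.082
gripper_force: 0.0
t: 10.9
eef_pos: [0.5369, -0.1552, 0.1989]
ee_rot: [-3.141, 0.001, -1.892]
force: [-0.8, 0.0, 0.1]
width: 0.0448
gripper_force: 0.0
[ 0.53688759 -0.15521872  0.19887348] [-3.14100826e+00  5.40439000e-04 -1.89249363e+00] [-0.76782579  0.00927307  0.12692072] [ 0.10524466 -0.08064778  0.06840539] 0.0448150630222288
wrist flat_post [250.5 191.5] 0.73 [ 0.5356 -0.1548  0.084 ]
wrist flat_post [431.1 371.7] 0.43 [0.3596 0.2142 0.084 ]
side flat_post [288.9 234.1] 0.87 [ 0.5445 -0.1548  0.084 ]
side flat_post [148.5 176.8] 0.75 [0.3213 0.223  0.084 ]
side flat_post [260.2 143.3] 0.73 [0.6829 0.2287 0.084 ]
```

View pics/f.png

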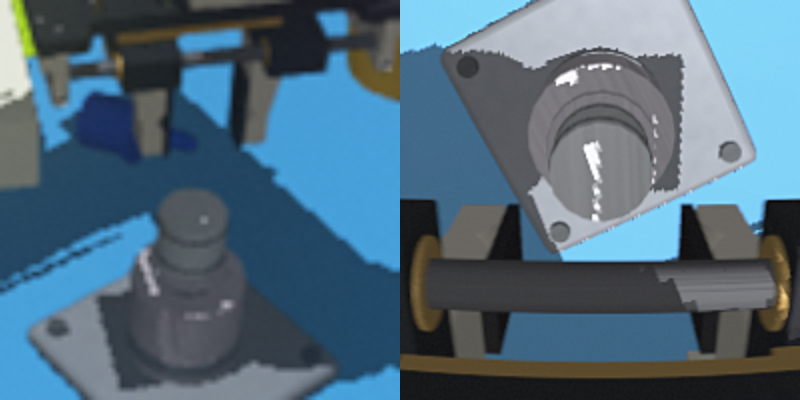

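The post stands upright in the socket with its collar proud of the top (drum at (190,225) in the left crop). Next I close the jaws fully and tap.

```bash
python3 -m handwheel '[{"delta_pos":[0,0,0],"dr":[0,0,0]},{"delta_pos":[0,0,0],"dr":[0,0,0]},{"delta_pos":[0,0,0],"dr":[0,0,0]},{"delta_pos":[0,0,0],"dr":[0,0,0]},{"delta_pos":[0,0,-0.5],"dr":[0,0,0]},{"delta_pos":[0,0,-0.6],"dr":[0,0,0]},{"delta_pos":[0,0,-0.4],"dr":[0,0,0]},{"delta_pos":[0,0,-0.2],"dr":[0,0,0]},{"delta_pos":[0,0,0],"dr":[0,0,0]}]' 1 30
python3 -m handwheel '[{"delta_pos":[0,0,-0.1],"dr":[0,0,0]},{"delta_pos":[0,0,-0.05],"dr":[0,0,0]},{"delta_pos":[0,0,0],"dr":[0,0,0]}]'
python3 -m handwheel '[{"delta_pos":[0,0,-0.05],"dr":[0,0,0]},{"delta_pos":[0,0,-0.05],"dr":[0,0,0]},{"delta_pos":[0,0,0],"dr":[0,0,0]}]'
```

```text
t: 12.0
eef_pos: [0.5365, -0.1554, 0.147]
ee_rot: [3.14, -0.001, -1.892]
force: [-0.4, 0.3, -0.2]
width: 0.0009
gripper_force: 0.0
t: 12.3
eef_pos: [0.5378, -0.1555, 0.1444]
ee_rot: [-3.139, 0.0, -1.892]
force: [0.3, -0.5, 2.9]
width: 0.0005
gripper_force: 2.0
t: 12.6
eef_pos: [0.5381, -0.1556, 0.1421]
ee_rot: [-3.138, 0.0, -1.892]
force: [-1.7, 0.1, 8.3]
width: 0.0008
gripper_force: 4.3
```

```bash
python3 -m handwheel '[{"delta_pos":[0,0,-0.06],"dr":[0,0,0]},{"delta_pos":[0,0,0],"dr":[0,0,0]},{"delta_pos":[0,0,0],"dr":[0,0,0]}]'
python3 -m handwheel '[{"delta_pos":[0,0,-0.06],"dr":[0,0,0]},{"delta_pos":[0,0,0],"dr":[0,0,0]},{"delta_pos":[0,0,0],"dr":[0,0,0]}]'
python3 -m handwheel '[{"delta_pos":[0,0,-0.06],"dr":[0,0,0]},{"delta_pos":[0,0,0],"dr":[0,0,0]},{"delta_pos":[0,0,0],"dr":[0,0,0]}]'
```

```text
t: 12.9
eef_pos: [0.5383, -0.1557, 0.1407]
ee_rot: [-3.138, 0.0, -1.892]
force: [-1.5, 0.4, 11.4]
width: 0.0007
gripper_force: 5.4
t: 13.2
eef_pos: [0.5385, -0.1557, 0.1393]
ee_rot: [-3.137, 0.0, -1.891]
force: [-2.2, 0.3, 13.3]
width: 0.0005
gripper_force: 6.6
t: 13.5
eef_pos: [0.5387, -0.1558, 0.1379]
ee_rot: [-3.137, 0.0, -1.891]
force: [-3.0, 0.2, 15.5]
width: 0.0002
gripper_force: 7.9
```

```bash
python3 -m handwheel '[{"delta_pos":[0,0,-0.06],"dr":[0,0,0]},{"delta_pos":[0,0,0],"dr":[0,0,0]},{"delta_pos":[0,0,0],"dr":[0,0,0]}]'
python3 -m handwheel '[{"delta_pos":[0,0,-0.06],"dr":[0,0,0]},{"delta_pos":[0,0,0],"dr":[0,0,0]},{"delta_pos":[0,0,0],"dr":[0,0,0]}]'
python3 -m handwheel '[{"delta_pos":[0,0,-0.06],"dr":[0,0,0]},{"delta_pos":[0,0,0],"dr":[0,0,0]},{"delta_pos":[0,0,0],"dr":[0,0,0]}]'
```

```text
t: 13.8
eef_pos: [0.5389, -0.1559, 0.1366]
ee_rot: [-3.136, 0.0, -1.891]
force: [-3.2, 0.3, 19.7]
width: 0.0006
gripper_force: 9.8
t: 14.1
eef_pos: [0.5389, -0.156, 0.1364]
ee_rot: [-3.135, -0.0, -1.89]
force: [-9.1, 2.8, 34.1]
width: 0.0002
gripper_force: 16.7
t: 14.4
eef_pos: [0.5389, -0.156, 0.1363]
ee_rot: [-3.135, -0.0, -1.89]
force: [-14.6, 5.4, 47.4]
width: 0.0008
gripper_force: 23.7
```

It bottomed out hard at the flush height. I'm retracting and checking.

```bash
python3 -m handwheel '[{"delta_pos":[0,0,0.5],"dr":[0,0,0]},{"delta_pos":[0,0,0.8],"dr":[0,0,0]},{"delta_pos":[0,0.8,0.8],"dr":[0,0,0]},{"delta_pos":[0,1,0.5],"dr":[0,0,0]},{"delta_pos":[0,0.8,0],"dr":[0,0,0]},{"delta_pos":[0,0,0],"dr":[0,0,0]},{"delta_pos":[0,0,0],"dr":[0,0,0]},{"delta_pos":[0,0,0],"dr":[0,0,0]}]'
python3 - <<'E'
from h import *
s=get_state(); print(s["eef_pos"],s["force"])
w,_=snap("wrist"); d,_=snap("side")
a=cv2.cvtColor(np.hstack([cv2.resize(d[140:270,200:330],(400,400)),cv2.resize(w[20:220,120:320],(400,400))]),cv2.COLOR_RGB2BGR);cv2.imwrite("pics/g.png",a)
E
```

```text
t: 15.2
eef_pos: [0.5368, -0.0777, 0.2074]
ee_rot: [3.141, -0.0, -1.893]
force: [-0.1, 0.3, 0.2]
width: 0.0006
gripper_force: 0.0
[ 0.53679107 -0.07771084  0.20736715] [-0.0786939   0.30932852  0.188832  ]
```

View pics/g.png

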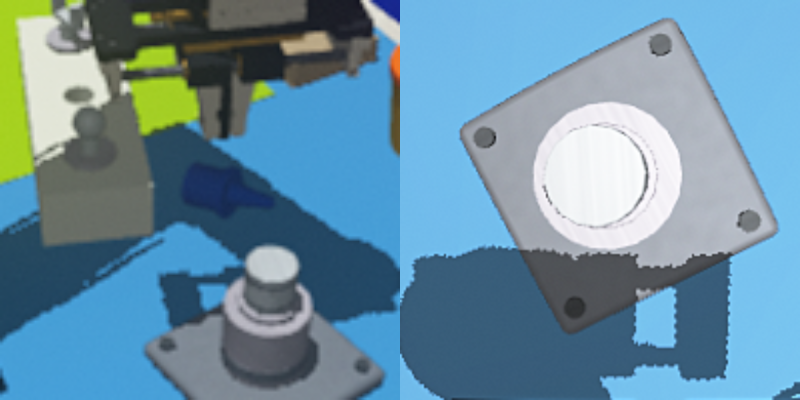

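The collar looks seated. I'm checking for tilt numerically by comparing the drum top's centre with the turret ring's centre in two views.

```bash
python3 - <<'E'
from h import *
def proj(cam,C,P):
    E=np.array(C["extrinsics"]);p=E[:3,:3]@P+E[:3,3]
    if cam=="wrist":
        r=np.hypot(p[0],p[1]);u=p[:2]/r*np.arctan2(r,p[2])
    else:u=p[:2]/p[2]
    return [C["cx"]+C["fx"]*u[0],C["cy"]+C["fy"]*u[1]]
ims=[]
o=120+(608-400)/2,20+175/2
for c,x0,y0,w in(("wrist",150,50,100),("side",250,190,80)):
    im,C=snap(c)
    ctr=onz(c,o,.075,C) if c=="wrist" else ctr
    k=8 if c=="wrist" else 8
    k=400//w; a=cv2.resize(im[y0:y0+w,x0:x0+w],None,fx=k,fy=k,interpolation=cv2.INTER_CUBIC)
    for z,r,col in((.075,.034,(255,0,0)),(.081,.024,(0,160,0)),(.117,.020,(255,0,255))):
        pts=[proj(c,C,ctr+np.array([r*np.cos(t),r*np.sin(t),z-.075])) for t in np.linspace(0,6.28,60)]
        cv2.polylines(a,[np.int32((np.array(pts)+.5-[x0,y0])*k)],True,col,1)
    print(ctr); ims.append(a)
cv2.imwrite("pics/i.png",cv2.cvtColor(np.hstack(ims),cv2.COLOR_RGB2BGR))
E
```

```text
[ 0.5346 -0.1553  0.075 ]
[ 0.5346 -0.1553  0.075 ]
```

View pics/i.png

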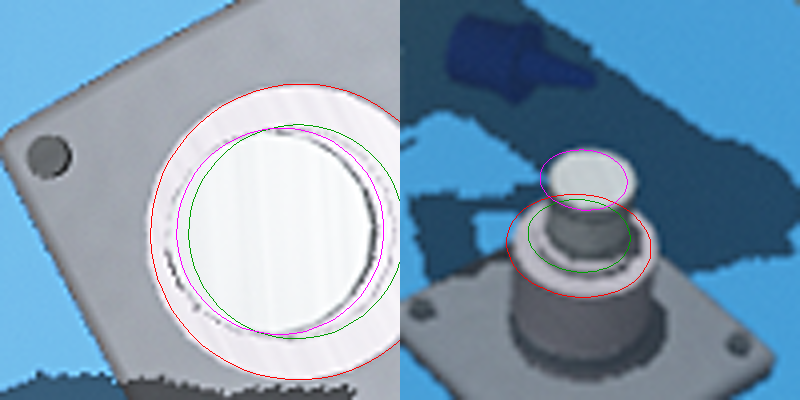

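The overlay puts the drum top and turret ring where an upright, flush post would be, within about 1 mm (top at 0.117 m). Nothing is in contact, so I'm handing in.

```bash
python3 -c "
from station import *
print(job_done())"
```

```text
the job is handed in; nothing more can be done
None
```

The flat post was set loosely in the socket, released, then pressed down until it bottomed flush and upright (within about 1 mm in the camera check); the other two posts were not handled, and I handed the job in at about 15 s with the arm clear — the final press peaked at about 47 N on the closed fingertips, above the 40 N limit stated for the arm and gripper body, and I saw no verdict.

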